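# Face up the muddled counter display

## Robot

A 6-joint arm with a two-finger parallel gripper is mounted at the origin on the work surface. World frame = base frame: x ahead of the robot, y to its left, z up, the work surface at z = 0. Lengths are in m, angles in rad, forces in N, time in s.
With the tool pointing down it reaches from about 0.325 to 0.85 m from the base axis. Payload 4.4 kg.
Tool frame: the origin (TCP) lies at the very end of the fingers, on their centre line; the grasp point (between the pads) lies 19 mm behind it (r.grasp_offset is the distance from the TCP to the grasp point, in m); z points along the fingers, y is the line along which they close (so a half turn about z gives the same grasp; the last joint's range is limited). The gripper opens to 94 mm and grips with 3 to 60 N. Pads are 16 mm wide; open, the fingers measure 119 mm over their backs; the gripper's body (75 mm by 177 mm) begins 78 mm behind the grasp point.
Start: joints at [0.955, 0.207, 1.542, -0, 1.393, -0.15], TCP at [0.258, 0.514, 0.205] pointing down, gripper open.
Joint ranges: [-2.73, 2.73], [-0.86, 2.22], [0.23, 2.46], [-1.11, 4.25], [0.08, 2.63], [-2.82, 2.82]. Speed limits (rad/s): [2.79, 2.79, 3.14, 3.14, 3.14, 3.14].

## Interface

Orientations are given as a rotation vector (axis times angle).
In Python, from rig import r, fingers, vision gives the robot as it stands. The module is installed in compiled form; this text tells all that it offers. Calls block until the motion is done:
- r.move_pose(position, orientation): joint-space move of the TCP to a pose.
- r.line_to(position, velocity=0.15, frame=None, force_limit=None): straight line of the TCP; frame=None keeps the orientation; velocity is the mean speed in m/s. With force_limit (N) it stops when the force on the tool has changed by that much, and returns True; else False.
- r.goto_joints(angles): joint-space move.
- fingers.set_gripper(opening, f_grip=None): finger opening in m; f_grip is the grip in N (None keeps the last); returns when the fingers have stopped.
- r.dwell(seconds).
- r.solve_ik(position, orientation): joint angles nearest the present ones, or None.
- r.get_state(): the state.
- vision.get_image(name): name is "side" or "top"; returns the picture (400x640x3 uint8, blue, green, red); there is no depth.
- vision.get_calibration(name): a dict with "intrinsics" (3x3 intrinsics, pixels), "R" (3x3) and "t" (3): a world point X has camera coordinates R X + t. Camera axes: x right, y down, z forward; pixel columns grow to the right and rows downward; lengths in m; the calibration is good to about 2 mm. A picture is of the moment at which its call begins. get_calibration takes no time and is no camera call.
A pose or a line that the arm cannot do raises r.MotionError and nothing moves.
- r.sign_off(): hands the job in; it is judged then, once.
The state is a dict: "time": time; "joint_pos": joint angles; "joint_velocities": joint speeds; "tau": joint torques, N m; "tcp_pos": TCP position; "ee_rot": TCP orientation; "contact_force": force on the tool from outside, world axes, zero at the start; "wrist_torque": the same for the moment, N m; "grip_width": finger opening in m; "grasp_force": force on a finger pad.
Only numpy, scipy, OpenCV 4.12 (cv2) and the standard library are available. Lean on these libraries where they do the work, as an engineer would, in place of code of your own. Each camera call takes 0.05 s, during which the arm holds its last target. There are 200 camera calls.

## Task

Customers have muddled the front row of the counter display: the deck box, the dice box, the tin and the bottle each stand at the front of another product's lane. Put each one back at the front of the lane that holds its own stock, standing upright in the middle of the rubber pad, with the deck box and the dice box square to the lane like the stock behind them; the empty lane's front is free for parking one on the way. Do not topple any product, and leave the painted figure at the back of the empty lane where it stands.

Things in the scene. Friction and masses are not known exactly. Their poses are not given: they have to be found in the camera images.
- deck_box: Front product: black card deck box standing upright, 45 (x) x 70 (y) x 90 mm (height), 0.15 kg or so, a grey lid seam and grey top panel. Origin at the centre of its underside, z up, x across its 45 mm depth (the grip).
- dice_box: Front product: clear box of white dice, 38 (x) x 54 (y) x 54 mm (height), 0.11 kg or so. Origin at the centre of its underside, z up, x across its 38 mm depth (the grip).
- tin: Front product: round metal tin with a slip lid, 60 mm diameter, 58 mm high, 0.12 kg or so. Origin at the centre of its underside, z up; its yaw means nothing.
- bottle: Front product: white round bottle, 38 mm diameter up to 52 mm, above it a black cap of 23 mm diameter, 80 mm high in all, 0.09 kg or so. Origin at the centre of its underside, z up; its yaw means nothing.
- deck_box_lane: Fixed grey lane, 98 mm wide, with two black deck boxes (90 mm high), standing on its mid-line, nearest face 95 mm behind the origin. Origin: underside, below the middle of the dark 70 mm rubber pad at its front; the floor products stand on is 4 mm above it. x: along the lane to the back, y: across, z up. Walls and lip as empty_lane.
- dice_box_lane: Fixed grey lane, 98 mm wide, with two clear dice boxes (54 mm high), standing on its mid-line, nearest face 95 mm behind the origin. Origin: underside, below the middle of the dark 70 mm rubber pad at its front; the floor products stand on is 4 mm above it. x: along the lane to the back, y: across, z up. Walls and lip as empty_lane.
- tin_lane: Fixed grey lane, 98 mm wide, with two round tins (58 mm high), standing on its mid-line, nearest face 95 mm behind the origin. Origin: underside, below the middle of the dark 70 mm rubber pad at its front; the floor products stand on is 4 mm above it. x: along the lane to the back, y: across, z up. Walls and lip as empty_lane.
- bottle_lane: Fixed grey lane, 98 mm wide, with two white bottles (80 mm high), standing on its mid-line, nearest face 95 mm behind the origin. Origin: underside, below the middle of the dark 70 mm rubber pad at its front; the floor products stand on is 4 mm above it. x: along the lane to the back, y: across, z up. Walls and lip as empty_lane.
- empty_lane: Fixed lane without stock, front pad free. Origin, axes, floor (4 mm up) as the other lanes. Every lane: 94 mm between clear side walls, tops 24 mm above the origin; clear front lip, top 20 mm up, 71 mm before the origin; back end 228 mm behind it. The five lie side by side 100 mm apart, parallel, in any order, on a plinth; origins 18 mm above the counter. The figure stands at its back.
- figure: Painted sample figure of a warrior on a round black base 40 mm across, 67 mm high, loose, 60 g, standing in the back of the empty lane, 140 to 180 mm behind that lane's origin. Origin at the centre of its underside. To be left alone.
Mind the look-alikes: they are no part of the job. Leave any yellow look-alike of the dice_box alone.

How it is judged:
By the outcome, as a careful person would: the job done as asked, in the order asked, and still so for the second after the job is handed in, with the robot touching nothing.
It also fails if it takes over 128 s, if anything falls off the work surface, if the arm or the gripper's body presses on something with over 40 N, if the wrist force passes 120 N, or if a joint passes its speed limit or range.

## Working session

There is one attempt and no reset: what is moved stays moved. The work goes in short steps, each a Python script; the robot and the scene stay as the last script left them, time stands still between calls to the robot, and variables do not carry over. Pictures are saved under pics/ and viewed, at most 14 in all, crops included, and the job is handed in when it is done.

```bash
mkdir -p pics; python3 - <<'E'
from rig import r,fingers,vision
import cv2,numpy as np
for n in("side","top"):
    im=vision.get_image(n);cv2.imwrite(f"pics/{n}0.png",im)
    c=vision.get_calibration(n);print(n,np.round(c["intrinsics"],1).tolist(),"C",(-c["R"].T@c["t"]).round(3),"fwd",c["R"][2].round(3),c["R"][0].round(3))
s=r.get_state();print(s["time"],s["tcp_pos"],s["ee_rot"],s["contact_force"])
E
```

```text
side [[453.0, 0.0, 317.4], [0.0, 453.0, 198.9], [0.0, 0.0, 1.0]] C [ 0.266 -0.507  0.572] fwd [ 0.358  0.686 -0.633] [ 0.892 -0.452  0.014]
top [[420.0, 0.0, 312.0], [0.0, 420.0, 203.3], [0.0, 0.0, 1.0]] C [0.35  0.037 1.041] fwd [ 0.19  -0.006 -0.982] [ 0.03  -0.999  0.012]
0.1 [0.25783688 0.51315705 0.20443973] [-7.24893184e-01 -3.05603534e+00  2.94099502e-03] [ 0.27895186 -0.03889055  0.93333802]
```

View pics/side0.png

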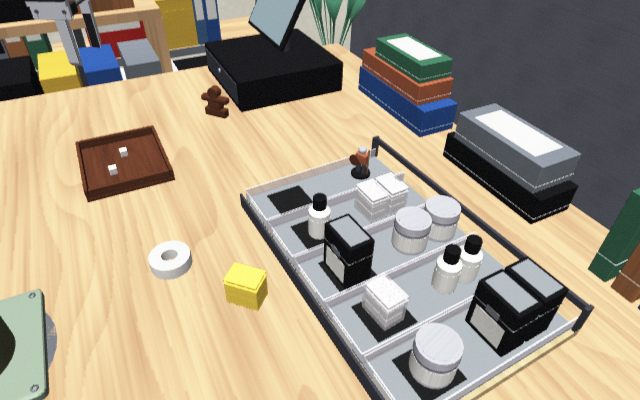

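View pics/top0.png

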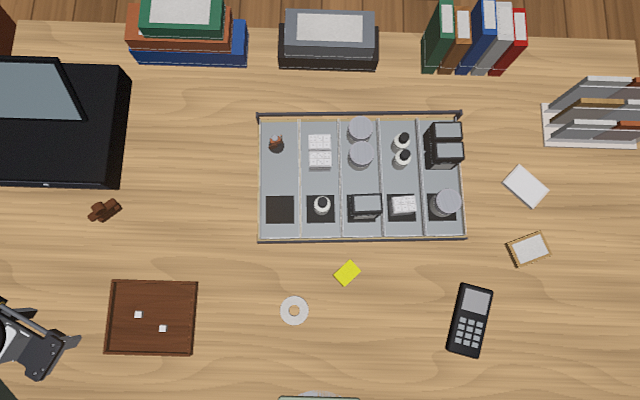

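The side and top pictures agree on the lane order. From left to right in the top view:

| Lane (top view) | Stock | Front product |
|---|---|---|
| Empty (column 280) | figure at (276,142) | none, pad at (280,209) |
| Dice lane (column 320) | dice boxes | bottle at (322,205) |
| Tin lane (column 361) | tins | deck box at (365,207) |
| Bottle lane (column 402) | bottles | dice box at (403,206) |
| Deck lane (column 444) | deck boxes | tin at (447,203) |

These could be mistaken for the front products:
- **Dice box:** yellow box (347,273), stock dice (319,150), white card boxes (525,186) and (528,248).
- **Bottle:** stock bottles (402,150).
- **Tin:** stock tins (361,145), tape ring (294,310).
- **Deck box:** stock decks (443,145), terminal (470,320).

I choose the four on the front pads, and check them in a close crop.

```bash
python3 - <<'E'
import cv2
t=cv2.imread("pics/top0.png")[105:250,250:475];cv2.imwrite("pics/topc.png",cv2.resize(t,None,fx=3.5,fy=3.5,interpolation=cv2.INTER_CUBIC))
s=cv2.imread("pics/side0.png")[130:400,235:595];cv2.imwrite("pics/sidec.png",cv2.resize(s,None,fx=2.2,fy=2.2,interpolation=cv2.INTER_CUBIC))
E
```

```text
(no output)
```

View pics/topc.png

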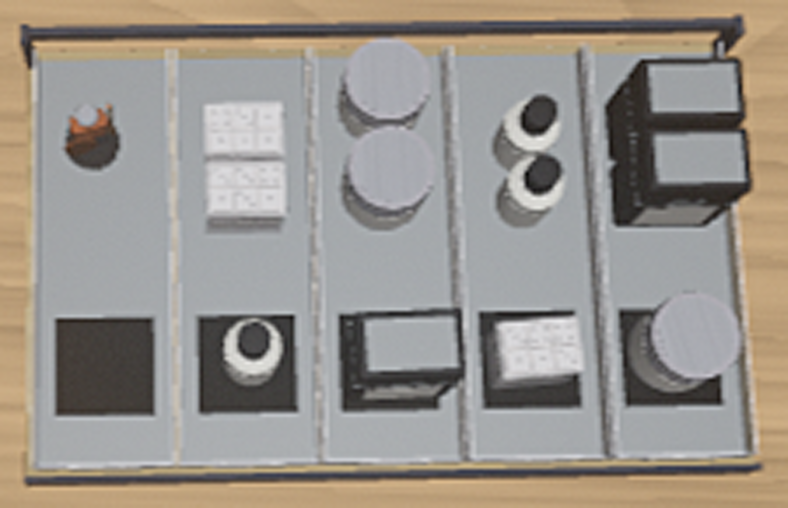

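View pics/sidec.png

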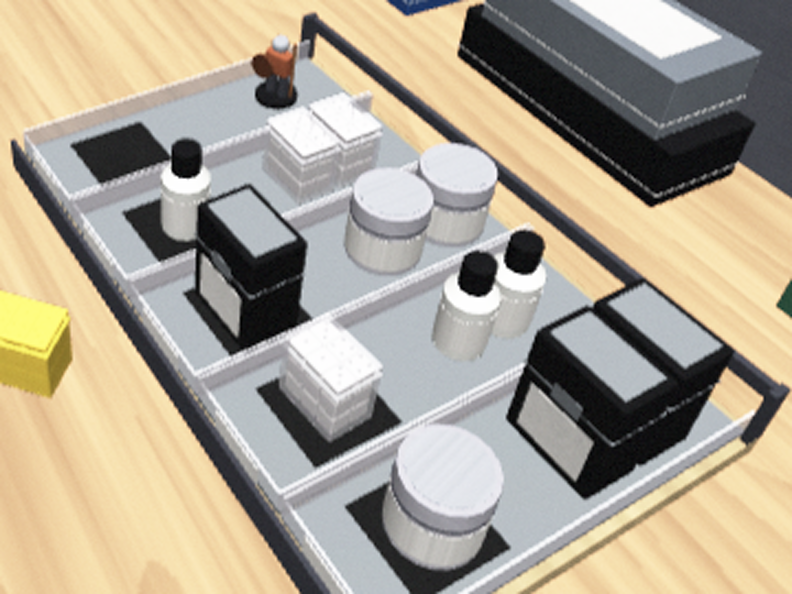

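The close crops confirm the choice. In the top crop the bottle is at (250,350), the deck box at (402,345), the clear dice box at (540,350) and the tin at (690,340), all on pads, and the yellow box is off the display. Next I measure them.

```bash
cat > h.py <<'E'
from rig import r,fingers,vision
import cv2,numpy as np
from scipy.spatial.transform import Rotation as R
CAL={n:vision.get_calibration(n) for n in("side","top")}
def ray(n,p):
    c=CAL[n];d=c["R"].T@np.linalg.inv(c["intrinsics"])@[p[0],p[1],1.];return -c["R"].T@c["t"],d
def cast(n,P,z):
    return np.array([(lambda o,d:(o+d*(z-o[2])/d[2])[:2])(*ray(n,p)) for p in np.reshape(P,(-1,2))])
def tri(pt,ps):
    o1,d1=ray("top",pt);o2,d2=ray("side",ps)
    a,b=np.linalg.lstsq(np.c_[d1,-d2],o2-o1,rcond=None)[0]
    X,Y=o1+a*d1,o2+b*d2;return (X+Y)/2,np.linalg.norm(X-Y)
def blob(im,seed,cond,box):
    """contour of the component of cond(hsv) holding the seed, in native pixels, from a 4x picture"""
    x0,y0,x1,y1=box;c=cv2.resize(im[y0:y1,x0:x1],None,fx=4,fy=4,interpolation=cv2.INTER_CUBIC)
    m=cond(cv2.cvtColor(c,cv2.COLOR_BGR2HSV).astype(int)).astype(np.uint8)
    m=cv2.morphologyEx(m,cv2.MORPH_OPEN,np.ones((3,3)))
    _,l=cv2.connectedComponents(m);k=l[int((seed[1]-y0)*4),int((seed[0]-x0)*4)]
    if k==0: return None
    ct=max(cv2.findContours((l==k).astype(np.uint8),0,2)[0],key=cv2.contourArea)
    return (ct.reshape(-1,2)+.5)/4-.5+[x0,y0]
def quad(ct): # centre, short/long size, angle of a world contour (m)
    (c,s,a)=cv2.minAreaRect((ct*1000).astype(np.float32));return np.array(c)/1000,s,a
E
python3 - <<'E'
from h import *
T=cv2.imread("pics/top0.png");S=cv2.imread("pics/side0.png")
hv={n:cv2.cvtColor(i,cv2.COLOR_BGR2HSV) for n,i in(("t",T),("s",S))}
for k,p in [("t",(280,209)),("t",(270,180)),("t",(366,203)),("t",(403,204)),("t",(449,201)),("t",(437,212)),("t",(390,180)),("s",(290,200)),("s",(348,232)),("s",(386,290)),("s",(438,345)),("s",(381,184)),("t",(323,201)),("s",(320,199))]: print(k,p,hv[k][p[1],p[0]])
# lane: pad corners picked in top crop (front corners of all five, plus the clear back ones)
f=lambda p:(np.array(p)+.5)/3.5-.5+[250,105]
dark=lambda h:h[...,2]<75
for n,im,seed,box in(("top",T,(280,209),(262,185,299,232)),("side",S,(290,200),(262,180,322,220))):
    b=blob(im,seed,dark,box);w=cast(n,b,.022);print(n,"pad",*quad(w),"px",cv2.minAreaRect(b.astype(np.float32))[0])
pad=[((55,319),0,1,1),((153,317),0,1,-1),((155,412),0,-1,-1),((57,415),0,-1,1),((199,318),1,1,1),((295,316),1,1,-1),((297,411),1,-1,-1),((200,413),1,-1,1),((342,410),2,-1,1),((341,315),2,1,1),((482,313),3,1,1),((484,410),3,-1,1),((580,406),3,-1,-1),((628,406),4,-1,1),((620,311),4,1,1),((721,404),4,-1,-1)]
W=np.array([cast("top",f(p[0]),.022)[0] for p in pad]);M=np.array([(.035*p[2],-.1*p[1]+.035*p[3]) for p in pad])
mw,mm=W.mean(0),M.mean(0);u,_,v=np.linalg.svd((M-mm).T@(W-mw));Rm=(u@v).T;t=mw-Rm@mm
print("lane yaw deg",np.degrees(np.arctan2(Rm[1,0],Rm[0,0])),"rms mm",1000*np.sqrt(((W-M@Rm.T-t)**2).sum(1).mean()))
for i in range(5):print(i,(Rm@[0,-.1*i]+t).round(4))
# crop picks of top corners, two views
g=lambda p:(np.array(p)+.5)/2.2-.5+[235,130]
for n,a,b in(("pad0 c",np.mean([(55,319),(153,317),(155,412),(57,415)],0),np.mean([(73,150),(140,123),(168,157),(100,182)],0)),
 ("tin",(696,338),(447,474)),("dice",np.mean([(496,325),(578,316),(583,370),(502,383)],0),np.mean([(322,316),(382,352),(341,384),(284,346)],0)),
 ("deckpanel",np.mean([(364,321),(452,316),(456,370),(368,377)],0),np.mean([(250,186),(299,239),(258,257),(209,204)],0)),("cap",(253,333),(187,147))):
    X,e=tri(f(a),g(b));print(n,X.round(4),"gap mm",round(e*1000,1))
E
```

```text
t (280, 209) [14 42 66]
t (270, 180) [108   8 167]
t (366, 203) [103  10 173]
t (403, 204) [160   4 192]
t (449, 201) [116  10 176]
t (437, 212) [ 15  13 122]
t (390, 180) [100   9 172]
s (290, 200) [150   7  37]
s (348, 232) [100  16 195]
s (386, 290) [  0   1 252]
s (438, 345) [111   8 234]
s (381, 184) [140   4 177]
t (323, 201) [165   7  73]
s (320, 199) [114  36  35]
top pad [0.5303371  0.11010294] (67.51204681396484, 66.74845123291016) 2.840675115585327 px (279.5005798339844, 209.18568420410156)
side pad [0.52981171 0.11367738] (69.00284576416016, 58.84681701660156) 2.848862409591675 px (289.50897216796875, 198.65042114257812)
lane yaw deg 2.7245760086653656 rms mm 1.7090090506994329
0 [0.5301 0.109 ]
1 [0.5348 0.0091]
2 [ 0.5396 -0.0908]
3 [ 0.5443 -0.1907]
4 [ 0.5491 -0.2906]
pad0 c [0.5288 0.1097 0.0237] gap mm 2.1
tin [ 0.5527 -0.2909  0.0741] gap mm 0.1
dice [ 0.5432 -0.1859  0.0737] gap mm 2.3
deckpanel [ 0.5356 -0.0937  0.1104] gap mm 3.9
cap [0.5404 0.0086 0.0998] gap mm 1.6
```

The heights agree with the text: pad 0.0237 m (0.022 expected), tin top 0.074 (0.080), dice top 0.0737 (0.076), deck top 0.110 (0.112) and cap 0.0998 (0.102). The lane fit has an rms of 1.7 mm. Next I get the box yaws and move the bottle to the empty lane.

```bash
python3 - <<'E'
from h import *
print(shift((.5405,.0078),YAW,L["empty"],YAW,.038,.033))
for n in("side","top"): cv2.imwrite(f"pics/{n}1.png",vision.get_image(n))
a=cv2.resize(cv2.imread("pics/top1.png")[90:260,240:490],(800,544),interpolation=2);cv2.imwrite("pics/a1.png",a)
print(r.get_state()["joint_pos"])
E
```

```text
grip 0.03777061386779798 12.000265270471573 4.6667
t 9.6667 [0.5291748  0.10894268 0.1738331 ]
True
[ 4.27574631e-02  1.65129940e-01  1.65868904e+00 -2.78171971e-05
  1.32269043e+00 -4.67087703e-03]
```

View pics/side1.png

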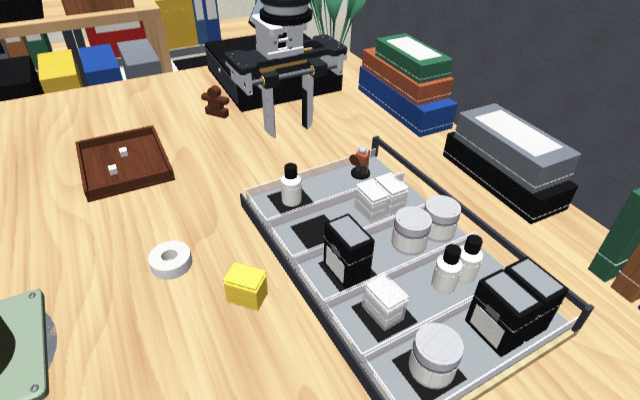

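The bottle stands upright at (290,186) on the empty lane's pad, and nothing else moved. Next are the dice box, then the bottle to its own lane.

```bash
python3 - <<'E'
from h import *
ok=shift((.5425,-.1857),np.radians(7.2),L["dice"],YAW,.038,.033) and shift(L["empty"],YAW,L["bottle"],YAW,.038,.033)
ok and r.line_to([.50,-.05,.30],.3)
for n in("side","top"): cv2.imwrite(f"pics/{n}2.png",vision.get_image(n))
E
```

```text
grip 0.03780513679227099 11.989625841379166 13.1833
t 18.6417 [0.53392961 0.00924089 0.17383464]
grip 0.03785398553981639 12.00018122792244 21.4083
t 27.4 [ 0.54351381 -0.19024656  0.1737795 ]
```

View pics/side2.png

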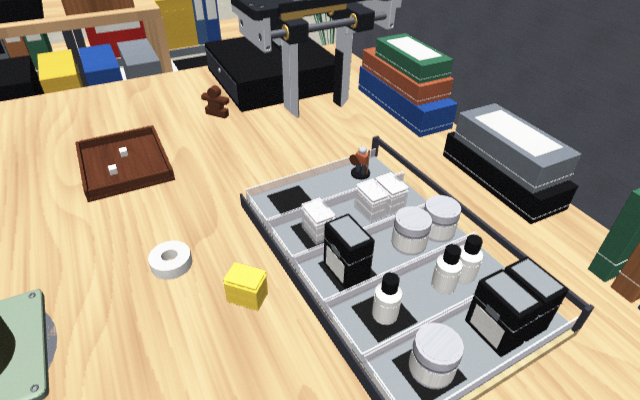

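The dice box is at (318,220) and the bottle at (387,300), both upright on the right pads. The tin and deck box are next.

```bash
python3 - <<'E'
from h import *
r.line_to([.50,-.2,.25],.3)
ok=shift((.552,-.2895),YAW,L["empty"],YAW,.060,.038) and shift((.535,-.0931),np.radians(4.4),L["deck"],YAW,.045,.045,F=15) and shift(L["empty"],YAW,L["tin"],YAW,.060,.038)
ok and r.move_pose([.26,.51,.25],best([.26,.51,.25],YAW))
for n in("side","top"): cv2.imwrite(f"pics/{n}3.png",vision.get_image(n))
t=cv2.imread("pics/top3.png")[105:250,250:475];cv2.imwrite("pics/topc3.png",cv2.resize(t,None,fx=3.5,fy=3.5,interpolation=cv2.INTER_CUBIC))
s=cv2.imread("pics/side3.png")[130:400,235:595];cv2.imwrite("pics/sidec3.png",cv2.resize(s,None,fx=2.2,fy=2.2,interpolation=cv2.INTER_CUBIC))
E
```

```text
grip 0.05986169737601246 12.000037729740143 32.0583
t 38.4333 [0.52920223 0.10896821 0.17386666]
grip 0.044804079993699994 14.995853304862976 41.3667
t 46.5667 [ 0.54831334 -0.29001516  0.17369487]
grip 0.05981760609139037 12.000147700309753 50.4833
t 55.8667 [ 0.53871707 -0.09048267  0.17383631]
```

View pics/topc3.png

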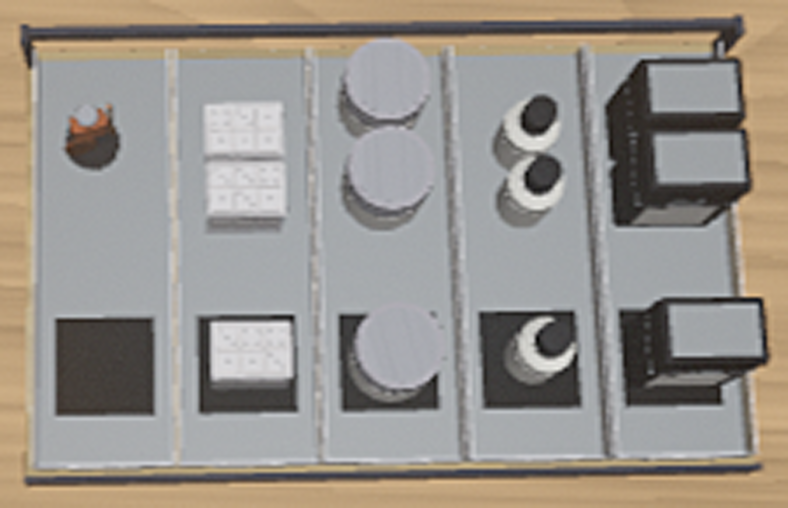

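View pics/sidec3.png

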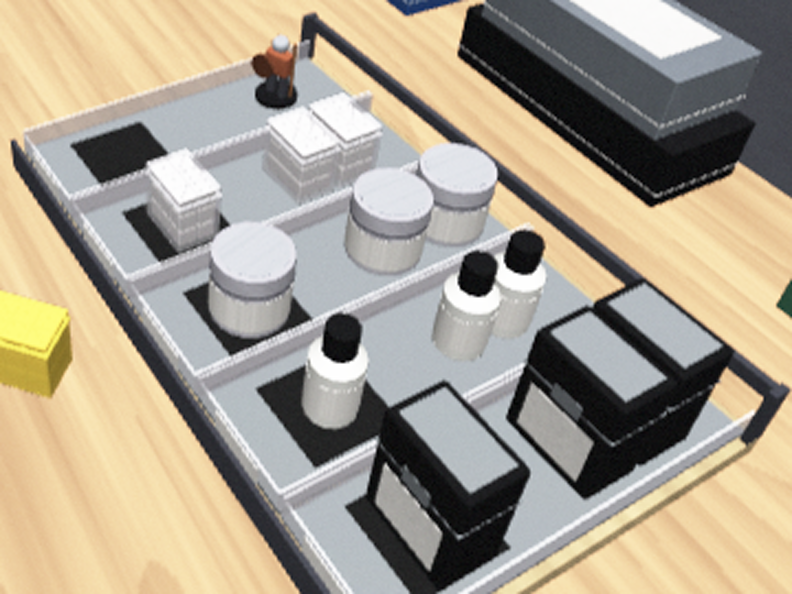

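All four stand upright on their own pads: dice (252,350), tin (398,347), bottle (548,345) and deck (714,330) in the top crop. The figure at (93,140) has not moved. I check centring and yaw numerically.

```bash
python3 - <<'E'
from h import *
T=cv2.imread("pics/top3.png");S=cv2.imread("pics/side3.png")
f=lambda p:(np.array(p)+.5)/3.5-.5+[250,105];g=lambda p:(np.array(p)+.5)/2.2-.5+[235,130]
def rel(n,p): d=np.array(p)[:2]-L[n];return np.round(1000*np.array([d@ex,d@ey]),1)
deck=lambda h:h[...,2]>115; dice=lambda h:h[...,2]>184
for n,p,c,z in(("deck",(714,331),deck,.112),("deck",(698,158),deck,.112),("dice",(252,345),dice,.076),("dice",(243,128),dice,.076)):
    s=f(p);b=blob(T,s,c,(int(s[0])-17,int(s[1])-12,int(s[0])+18,int(s[1])+14))
    if b is None: print(n,"none");continue
    q=quad(cast("top",b,z));print(n,rel(n,q[0]),np.round(q[1],1),round(q[2],1))
for n,a,b,z in(("tin",(398,347),(253,259),.08),("tin",(390,169),(390,203),.08),("bottle",(557,338),(344,322),.102),("bottle",(544,169),(480,260),.102),
 ("deck",(714,331),(459,446),.112),("dice",(252,345),(185,178),.076)):
    X,e=tri(f(a),g(b));print(n,"cast",rel(n,cast("top",f(a),z)[0]),"tri",rel(n,X),X[2].round(3),"side cast",rel(n,cast("side",g(b),z)[0]))
E
```

```text
deck [ 1.4 -0.1] [34.6 59.1] 2.9
deck [117.9   1. ] [34.6 59.1] 2.5
dice [-0.4 -0.4] [37.6 53. ] 2.6
dice [155.5   1.1] [37.9 55.2] 2.0
tin cast [-0.7  1.6] tri [1.6 0.1] 0.07 side cast [-4.  -8.1]
tin cast [123.1   2. ] tri [126.2   0.7] 0.068 side cast [116.   -8.4]
bottle cast [-0.5  0.4] tri [0.4 0.2] 0.104 side cast [2.9 1.1]
bottle cast [114.7   2. ] tri [115.3   1.6] 0.101 side cast [114.5   0.8]
deck cast [0.6 0.6] tri [ 2.6 -2.5] 0.104 side cast [-1.8 -6. ]
dice cast [ 2.9 -1.1] tri [ 3.7 -1.2] 0.07 side cast [-0.3 -7.2]
```

All four are within about 2 mm of centre and square to the lane within 0.5°, with the gripper clear. I hand the job in.

```bash
python3 -c "
from rig import r
print(r.get_state()['time'],r.sign_off())"
```

```text
the job is handed in; nothing more can be done
58.3417 None
```

The job was handed in at 58 s: deck box, dice box, tin and bottle each stand upright on their own lane's pad, measured about 2 mm or less off centre in the top view (the rougher two-view check gave up to about 4 mm), with both boxes square to about 0.2° and the figure untouched.

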